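# Blow-dry a measuring cylinder on the third peg

### The arm

A 6-joint arm with a two-finger parallel gripper is mounted at the origin on a cart in front of the work surface, level with it; the furniture and walls round the work are solid. World frame = base frame: x ahead of the robot, y to its left, z up, the work surface at z = 0. Lengths are in mm, angles in rad, forces in N, time in s.
With the tool pointing down it reaches from about 275 to 750 mm from the base axis. Payload 10.2 kg.
Tool frame: the origin (TCP) lies between the finger pads; the fingertips stand 14 mm ahead of it and the grasp point (between the pads) lies 5 mm behind it (tip_reach is the distance from the TCP to the fingertips, in mm); z points along the fingers, y is the line along which they close (so a half turn about z gives the same grasp; the last joint's range is limited). The gripper opens to 85 mm and grips with 20 to 120 N. Pads are 22 mm wide; open, the fingers measure 114 mm over their backs; the gripper's body (76 mm by 85 mm) begins 54 mm behind the grasp point. The pads swing forward as they close: fully open they stand 13 mm farther back than shut.
Start: joints at [-1.382, 0.313, 1.498, -0, 1.331, -0.223], TCP at [210.124, -481.123, 245.294] pointing down, gripper open.
Joint ranges: [-2.94, 2.94], [-0.97, 2.17], [0.19, 2.56], [-1.23, 4.37], [0.02, 3.11], [-2.88, 2.88]. Speed limits (rad/s): [2.39, 2.39, 3.01, 3.14, 3.14, 3.14].

### API

Orientations are given as a unit quaternion [w, x, y, z].
In Python, from rig import * gives the robot as it stands.
- The arm moves only by the tool arm_command, never from a script. Its argument "steps" is a list that holds one entry, the list of rows, each a list of 7 numbers: the opening, from 0 (shut) to 1 (fully open), then the shift along the tool's x, y, z each as a share of 0.05 m, from -1 to 1, then the turn, a rotation vector about the tool's x, y, z each as a share of 0.15 rad, from -1 to 1. A call has 1 to 8 rows; each row shifts and turns the commanded pose from where the row before left it, along the tool's axes as they then stand; what a row does not reach is not made up. A row lasts 1/8 s, in which the tool goes at most 62.5 mm and 10.7 degrees, less where a joint would pass 70% of its speed; a pose out of reach is approached as far as the arm can. A call with a number of a shift or a turn outside -1 to 1 is refused whole. A call with a gripper value outside its range is refused whole. The fingers move at their own pace and stop on an object; "squeeze" is the grip in N (left out, the last holds). Time passes only in rows, so rows that do not move let the fingers close. It gives the time, the measured TCP pose, the force, the opening and the grip force at its end, in the units of the state.
- sense(): the state, without advancing time (a new reading comes with each control period).
- capture(name): name is "side" or "top" or "wrist"; returns the picture (420x560x3 uint8, red, green, blue); there is no depth.
- get_calibration(name): a dict with "intrinsics" (3x3 intrinsics, pixels), "rvec" (rotation vector, rad) and "tvec" (3), from world to camera coordinates, as OpenCV has them; the wrist camera has in their place "T_tool_cam" (4x4, takes a point from camera to tool coordinates, whose origin is the TCP and whose axes are the flange's). Camera axes: x right, y down, z forward; pixel columns grow to the right and rows downward; lengths in mm; the calibration is good to about 2 mm. A picture is of the moment at which its call begins: read the wrist's pose just before it. get_calibration takes no time and is no camera call.
- finish_job(): hands the job in; it is judged then, once.
The state is a dict: "time_s": time; "joints": joint angles; "dq": joint speeds; "tau": joint torques, N m; "eef_pos": TCP position; "ee_rot": TCP orientation; "force": force on the tool from outside, world axes, zero at the start; "wrist_torque": the same for the moment, N m; "grip_width": opening from 0.0 (shut) to 1.0 (fully open); "grip_force": force on a finger pad.
Only numpy, scipy, OpenCV 4.12 (cv2) and the standard library are available. Lean on these libraries where they do the work, as an engineer would, in place of code of your own. Each camera call takes 0.05 s, during which the arm holds its last target. There are 200 camera calls.

### The job

Turn the washed measuring cylinder upside down, lower it over the third peg of the air dryer, counting from the selector knob, until its mouth stands flat on the rubber seat, and only then let go of it. Then turn the selector knob clockwise from closed, feeling the clicks, to the third click, which sends air to that peg, without running on to the fourth; it springs back when let go, so finish with the knob still gripped and held at the third click. Leave the beaker drying on the fourth peg and the two bottles behind it standing where they are.

Things in the scene. Friction and masses are not known exactly. Their poses are not given: they have to be found in the camera images.
- dryer: Fixed white box, 100 (x) by 380 (y), top 45 mm up; origin under its centre on the worktop. On its middle line (x 0): knob at y +145, pegs 1 to 4 at y +40, -25, -90, -155 mm. A peg: 10 mm steel tube to 110 mm above the worktop, conical foot (16 mm wide, 13 mm high above the box) in a 42 mm round rubber seat whose top is 50 mm up. Hose barb 35 mm out at the back (+x) at y +100.
- seat_3 (a point): Centre of the third peg's rubber seat, on its top, 50 mm above the worktop: the cylinder's mouth must stand here. Axes as the dryer's; the peg rises 60 mm above this point.
- cylinder: Loose 50 ml glass measuring cylinder, 196 mm long, 0.08 to 0.14 kg: tube of 28 mm outside and 21 mm inside diameter, over 160 mm deep, on a hexagonal foot 48 mm across flats, 20 mm thick. Origin under the foot, z along the tube to the mouth. Starts lying on the worktop, its axis 24 mm up at the foot, 14 mm at the mouth. Balances 70 mm from the foot's underside.
- cylinder_mouth (a point): Centre of the cylinder's open mouth, 196 mm from the foot's underside.
- selector (a joint): Knob angle, rad: 0 closed, grows clockwise seen from above; clicks 1 to 4 at 0.419, 0.838, 1.257, 1.676 (24 degrees apart), end stop 1.74. A star wheel rides on a sprung roller: turning on needs about 0.15 N m as it leaves a notch, falling steadily to about 0.03 just before it drops into the next. The return spring outweighs the notches: let go, it snaps back to 0.
- selector_grip (a point): On the knob's axis at gripping height, 83 mm above the worktop. Knob: upright black bar 46 mm long, 13 mm thick, from 62 to 96 mm above the worktop, on a black skirt of 40 mm diameter and a steel star wheel of 70 mm diameter (top 56 mm up). Roller housing beside it, towards the pegs, 59 mm high. Axes turn with the knob; at joint 0 they are the dryer's.
- selector_pointer (a point): Knob's pointer nose, low on one end of the bar, 30 mm from the axis: the bar's long direction runs from selector_grip to here (horizontally). Closed, this is 228 degrees anticlockwise of the dryer's x axis.
- beaker: Loose 100 ml glass beaker, 59x53x71 mm, drying upside down over the fourth peg, its bottom uppermost 116 mm above the worktop; origin at the centre of that bottom. Leave alone.
- amber_bottle: Loose amber bottle with a white cap, 47 mm diameter, 112 mm tall, standing right of the dryer; origin at the centre of its underside. Leave alone.
- wash_bottle: Loose white bottle with a red cap, 68 mm diameter, 150 mm tall, standing behind; origin at the centre of its underside. Leave alone.
There are look-alikes about, which are no part of the job. What is shaped like the cylinder but orange is not meant.

How it is judged:
By the outcome, as a careful person would: the job done as asked, in the order asked, and still so for the second after the job is handed in, while the arm keeps its last pose, push and grip.
It also fails if it takes over 72 s, if anything falls off the work surface, if the arm or the gripper's body presses on something with over 40 N, if the wrist force passes 120 N, or if a joint passes its speed limit or range.

## Working session

There is one attempt and no reset: what is moved stays moved. The work goes in short steps, Python scripts to look and compute and a tool call to move; the robot and the scene stay as the last step left them, time stands still between calls to the robot, and variables do not carry over. Pictures are saved under pics/ and viewed, at most 10 in all, crops included, and the job is handed in when it is done.

Besides the shell and the picture viewer there is one more tool, called in YAML: its name, and indented under it one key for each argument. arm_command: Moves the arm, as the interface text tells. Its arguments: {"type":"object","properties":{"steps":{"type":"array"},"squeeze":{"type":"number"}},"required":["steps"]}

```bash
ls; mkdir -p pics; python3 - <<'E'
from rig import *
import cv2,numpy as np
s=sense();print(s)
a=capture("top");b=capture("side")
cv2.imwrite("pics/top0.png",cv2.cvtColor(a,cv2.COLOR_RGB2BGR));cv2.imwrite("pics/side0.png",cv2.cvtColor(b,cv2.COLOR_RGB2BGR))
for n in("top","side","wrist"):print(n,get_calibration(n))
E
```

```text
pics
{'time_s': 0.0, 'joints': array([-1.38239002e+00,  3.13438040e-01,  1.49847427e+00, -1.70183049e-05,
        1.33102008e+00, -2.23399484e-01]), 'dq': array([-0.00107025,  0.00037974, -0.00053067,  0.00034331,  0.00136087,
       -0.0003807 ]), 'tau': array([-6.28412290e-04, -4.12265074e+01, -2.59745693e+01, -2.49505629e-04,
        4.13007976e-03, -5.33282858e-06]), 'eef_pos': array([ 210.07463056, -480.85526273,  244.72719385]), 'ee_rot': array([-6.69913678e-04,  9.78876152e-01,  2.04453004e-01,  3.45677595e-06]), 'force': array([-0.05216421,  0.02120229,  1.49660407]), 'wrist_torque': array([ 0.03543263, -0.04189117, -0.01765932]), 'grip_force': 0.0, 'grip_width': 0.9963054089586725}
top {'intrinsics': array([[509.12890276,   0.        , 273.58108037],
       [  0.        , 509.12890276, 210.15098821],
       [  0.        ,   0.        ,   1.        ]]), 'rvec': array([ 2.19686442, -2.19677686,  0.05936208]), 'tvec': array([-119.53333883,  588.79013143, 1282.49898304])}
side {'intrinsics': array([[456.17857212,   0.        , 283.09703676],
       [  0.        , 456.17857212, 215.09171482],
       [  0.        ,   0.        ,   1.        ]]), 'rvec': array([ 2.55176255,  0.03498061, -0.0290299 ]), 'tvec': array([-596.02253072,  -20.79326586, 1235.62132116])}
wrist {'intrinsics': array([[348.95419935,   0.        , 278.10710048],
       [  0.        , 348.95419935, 207.87614195],
       [  0.        ,   0.        ,   1.        ]]), 'T_tool_cam': array([[ 5.46180987e-04, -9.56937396e-01, -2.90293854e-01,
         7.31733785e+01],
       [ 9.99999132e-01,  8.70824294e-04, -9.89148806e-04,
         2.21171627e-02],
       [ 1.19934842e-03, -2.90293062e-01,  9.56937041e-01,
        -1.27321609e+02],
       [ 0.00000000e+00,  0.00000000e+00,  0.00000000e+00,
         1.00000000e+00]])}
```

View pics/top0.png

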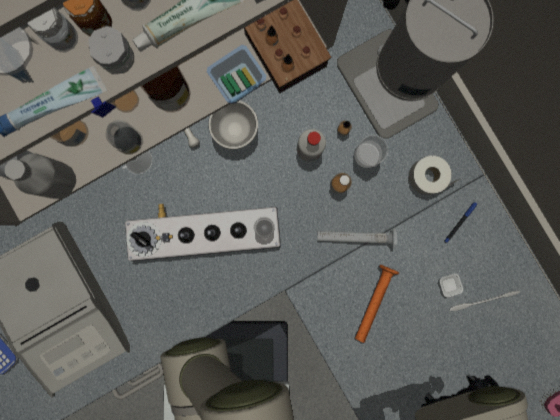

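View pics/side0.png

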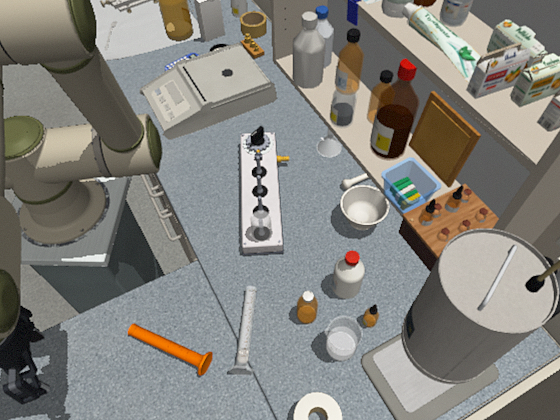

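Top view: the grey glass cylinder runs from its mouth near (318,237) to its foot near (396,239). The orange look-alike runs from (361,338) to (388,270). The dryer has its knob at (143,239), pegs at (186,235), (212,233) and (238,230), and the beaker at (264,230). Candidates for the cylinder are the grey glass one (357,238) and the orange one (375,303). By the description I choose the grey one, and I'll check it in a close crop.

```bash
cat > h.py <<'E'
import numpy as np,cv2
from scipy.spatial.transform import Rotation as R
from rig import *
def cam(n,s=None):
    c=get_calibration(n);K=c["intrinsics"]
    if n=="wrist":
        s=s or sense();q=s["ee_rot"];Rt=R.from_quat([q[1],q[2],q[3],q[0]]).as_matrix();T=c["T_tool_cam"]
        Rc=(Rt@T[:3,:3]).T;o=Rt@T[:3,3]+s["eef_pos"];return K,Rc,-Rc@o
    return K,cv2.Rodrigues(np.array(c["rvec"]))[0],np.array(c["tvec"])
def ray(C,u,v):
    K,r,t=C;return -r.T@t,r.T@np.linalg.solve(K,[u,v,1.])
def onz(C,u,v,z):
    o,d=ray(C,u,v);return o+d*(z-o[2])/d[2]
def proj(C,p):
    K,r,t=C;x=K@(r@np.asarray(p,float)+t);return x[:2]/x[2]
def save(n,im):cv2.imwrite("pics/"+n,cv2.cvtColor(im,cv2.COLOR_RGB2BGR))
E
python3 - <<'E'
import cv2
from h import *
a=cv2.imread("pics/top0.png");cv2.imwrite("pics/c1.png",cv2.resize(a[195:275,115:275],None,fx=5,fy=5,interpolation=cv2.INTER_CUBIC))
cv2.imwrite("pics/c2.png",cv2.resize(a[200:280,305:415],None,fx=7,fy=7,interpolation=cv2.INTER_CUBIC))
C=cam("top")
for n,u,v,z in[("mouth",318,237,14),("foot",397,239,24),("orangefoot",388,270,24),("omouth",361,338,14),("knob",143,239,96),("p1",186,235,50),("p3",238,230,50),("c1",126,222,45),("c2",276,208,45),("c3",279,248,45),("c4",131,261,45)]:print(n,onz(C,u,v,z).round(1))
E
```

```text
mouth [ 520.4 -232.6   14. ]
foot [ 515.4 -431.3   24. ]
orangefoot [ 437.5 -407.6   24. ]
omouth [ 266.3 -339.8   14. ]
knob [515.8 191.7  96. ]
p1 [525.5  97.2  50. ]
p3 [537.8 -31.3  50. ]
c1 [557.7 247.4  45. ]
c2 [ 592.6 -125.5   45. ]
c3 [ 493.2 -132.9   45. ]
c4 [461.2 233.6  45. ]
```

View pics/c1.png

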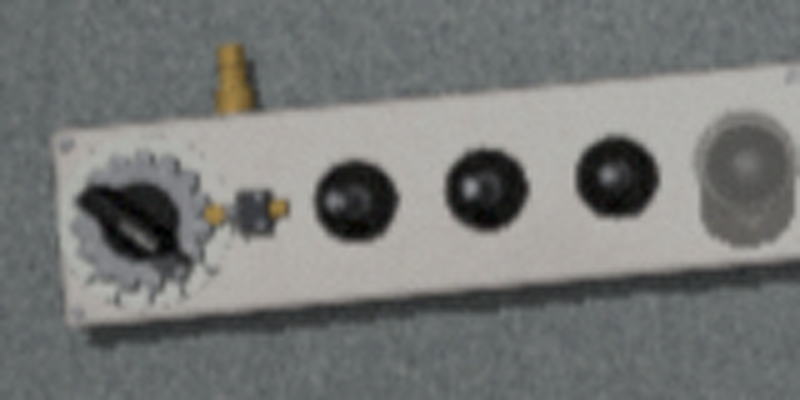

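View pics/c2.png

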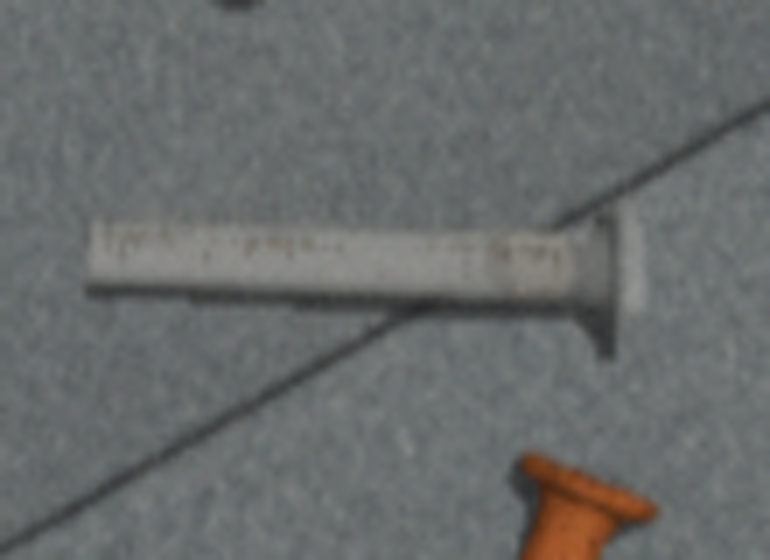

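The crops confirm it: the clear, graduated glass cylinder has its mouth at (317.7,236.5) and its foot at about (395,239.5). The orange one is separate. The seats are at (186.2,235.0), (212.2,232.6) and (238.4,230.2), and the knob wheel is at (143.6,240.6).

```bash
python3 - <<'E'
from h import *
C=cam("top")
px=[(143.6,240.6,56,145),(186.2,235,50,40),(212.2,232.6,50,-25),(238.4,230.2,50,-90)]
P=np.array([onz(C,u,v,z) for u,v,z,_ in px]);yl=np.array([p[3] for p in px])
print(P.round(1))
# rigid fit: P=c+yl*(−sin,cos)
A=np.c_[np.ones(4),yl];k=np.linalg.lstsq(A,P[:,:2],rcond=None)[0];print("scale",np.linalg.norm(k[1]))
th=np.arctan2(-k[1,0],k[1,1]);d=np.array([-np.sin(th),np.cos(th)]);c=P[:,:2].mean(0)-d*yl.mean()
print("c",c,"th",th,"deg",np.degrees(th));
for y in(145,-90,-155):print(y,c+d*y)
m=onz(C,317.7,236.7,14);f=onz(C,386.4,239.1,22.5);print(m,f,np.degrees(np.arctan2(*(m-f)[[1,0]])),np.linalg.norm(m-f))
print("tool x deg at start",R.from_quat(np.roll(sense()["ee_rot"],-1)).as_matrix().round(3))
S=cam("side");print("side check mouth/foot",proj(S,m),proj(S,f),"seat3",proj(S,[*(c-90*d),50]),"knob",proj(S,[*(c+145*d),96]))
E
```

```text
[[511.7 200.3  56. ]
 [525.5  96.7  50. ]
 [531.4  32.5  50. ]
 [537.3 -32.3  50. ]]
scale 0.9955385327561354
c [528.37178461  56.88839385] th 0.10968434161138595 deg 6.2844498530035695
145 [512.49942561 201.01704548]
-90 [538.22359364 -32.57076922]
-155 [545.33878905 -97.18016478]
[ 521.20918845 -231.80517186   14.        ] [ 515.14944707 -404.79751837   22.5       ] 87.99380891610298 173.30701779686026
tool x deg at start [[ 0.916  0.4   -0.   ]
 [ 0.4   -0.916  0.001]
 [ 0.    -0.001 -1.   ]]
side check mouth/foot [248.22717936 288.48322084] [239.13714871 361.04568354] seat3 [259.59559007 210.59945099] knob [254.41662872 130.77441829]
```

arm_command:
  steps:
    - [[1,0.95,0.016,0,0,0,0],[1,0.95,0.016,0,0,0,0],[1,0.95,0.016,0,0,0,0],[1,0.95,0.016,0,0,0,0],[1,0.95,0.016,0,0,0,0],[1,0.95,0.016,0,0,0,0],[1,0.95,0.016,0,0,0,0]]

```text
time_s: 0.98
eef_pos: [518.4, -352.3, 244.9]
ee_rot: [-0.0, 0.979, 0.204, -0.0]
force: [0.6, -0.6, 0.6]
grip_width: 0.996
grip_force: 0.0
```

```bash
cat > log.py <<'E'
from h import *
s=sense();open("log.txt","a").write(repr([list(map(float,s[k])) for k in("joints","eef_pos","ee_rot")])+"\n")
print(s["time_s"],s["joints"].round(3),s["eef_pos"].round(1),s["force"].round(1),s["grip_width"])
E
python3 log.py
```

```text
0.975 [-0.784  0.544  1.158 -0.     1.44   0.375] [ 518.4 -352.3  244.9] [ 0.6 -0.6  0.6] 0.9955935377116159
```

arm_command:
  steps:
    - [[1,0,0,0,1,0,-1],[1,0,0,0,1,0,-1],[1,0,0,0,0,0,0]]

```text
time_s: 1.35
eef_pos: [517.2, -353.9, 243.3]
ee_rot: [-0.13, 0.935, 0.329, -0.027]
force: [0.6, 0.0, -0.8]
grip_width: 0.996
grip_force: 0.0
```

```bash
python3 log.py
```

```text
1.35 [-0.809  0.694  0.937  0.057  1.771  0.089] [ 517.2 -353.9  243.3] [ 0.6  0.  -0.8] 0.9959678774137822
```

arm_command:
  steps:
    - [[1,0,0,0,0,1,0],[1,0,0,0,0,1,0],[1,0,0,0,0,0,0]]

```text
time_s: 1.72
eef_pos: [515.8, -353.9, 245.2]
ee_rot: [-0.176, 0.929, 0.304, 0.113]
force: [-0.2, -0.6, 0.0]
grip_width: 1.001
grip_force: 0.0
```

```bash
python3 log.py
```

```text
1.725 [-0.917  0.649  1.039  0.331  1.714  0.025] [ 515.8 -353.9  245.2] [-0.2 -0.6  0. ] 1.0010942568287624
```

```bash
cat > kin.py <<'E'
import numpy as np,itertools
from scipy.spatial.transform import Rotation as R
from scipy.optimize import least_squares
def rz(a):return R.from_euler('z',a).as_matrix()
def ry(a):return R.from_euler('y',a).as_matrix()
def fk(q,p,s4=1,s6=1):
    h,L1,L2,o1,o2,d,psi=p
    M=rz(q[0]);x=np.array([0,0,h]);M=M@ry(q[1]);x=x+M@[0,o1,L1];M=M@ry(q[2]);x=x+M@[0,0,L2];M=M@rz(s4*q[3])@ry(q[4]);x=x+M@[0,o2,d];return x,M@rz(s6*q[5]+psi)
def data():
    return [tuple(map(np.array,eval(l))) for l in open("log.txt")]
def fit():
    D=data();best=None
    for s4,s6,psi in itertools.product((1,-1),(1,-1),(0,1.57,3.14,-1.57)):
        def f(p):
            r=[]
            for q,x,w in D:
                X,M=fk(q,p,s4,s6);T=R.from_quat(np.roll(w,-1)).as_matrix();r+=list(X-x)+list((M-T).ravel()*300)
            return np.array(r)
        s=least_squares(f,[200,550,550,50,50,250,psi])
        if best is None or s.cost<best[0]:best=(s.cost,s.x,s4,s6)
    return best
def ik(x,Rt,B,q0):
    lo=[-2.94,-.97,.19,-1.23,.02,-2.88];hi=[2.94,2.17,2.56,4.37,3.11,2.88]
    def f(q):
        X,M=fk(q,B[1],B[2],B[3]);return np.r_[X-x,(M-Rt).ravel()*200]
    s=least_squares(f,np.clip(q0,np.array(lo)+.01,np.array(hi)-.01),bounds=(lo,hi));return s.x,s.cost
if __name__=="__main__":
    B=fit();print(B)
    for d in data():print((fk(d[0],*B[1:])[0]-d[1]).round(1))
    # targets: TCP pose with tool z horizontal, cylinder vertical mouth down at seat3
    seat=np.array([538.2,-32.6])
    for ang in range(-180,180,30):
      for z0 in (171,251):
        a=np.radians(ang);zt=np.array([np.cos(a),np.sin(a),0])
        for sx in (1,-1):
            xt=np.array([0,0,sx*1.]);Rt=np.c_[xt,np.cross(zt,xt),zt]
            x=np.r_[seat,z0]+5*zt;bb=None
            for q0 in itertools.product([0,-.6,.6],[.3],[1.5],[0,1.5,3],[.6,1.3,2.5],[-1.5,0,1.5]):
                r=ik(x,Rt,B,q0)
                if bb is None or r[1]<bb[1]:bb=r
                if bb[1]<1:break
            print(ang,z0,sx,bb[0].round(2) if bb[1]<1 else "no")
E
python3 kin.py
```

```text
(np.float64(1.466975712901084), array([1.54101566e+02, 4.46796285e+02, 3.88620210e+02, 1.16352181e+02,
       9.74841946e-02, 2.40125894e+02, 1.57079633e+00]), 1, 1)
[ 0.4 -0.2  0.6]
[-0.8  0.9 -0.5]
[ 0.3 -0.8 -0. ]
-180 171 1 [-0.19  1.17  0.83 -0.45  2.68 -1.98]
-180 171 -1 [-0.19  1.17  0.83 -0.45  2.68  1.17]
-180 251 1 [-0.19  1.08  0.79 -0.59  2.79 -2.13]
-180 251 -1 [-0.19  1.08  0.79 -0.59  2.79  1.01]
-150 171 1 [-0.04  1.1   0.98 -0.92  2.4  -2.34]
-150 171 -1 [-0.04  1.1   0.98 -0.92  2.4   0.8 ]
-150 251 1 [-0.04  1.    0.95 -1.04  2.47 -2.5 ]
-150 251 -1 [-0.04  1.    0.95 -1.04  2.47  0.64]
-120 171 1 [ 0.08  0.95  1.29 -1.16  2.03 -2.37]
-120 171 -1 [ 0.08  0.95  1.29 -1.16  2.03  0.77]
-120 251 1 [ 0.08  0.85  1.27 -1.23  2.08 -2.51]
-120 251 -1 [ 0.08  0.85  1.27 -1.23  2.08  0.63]
-90 171 1 no
-90 171 -1 no
-90 251 1 no
-90 251 -1 no
-60 171 1 [ 0.13  0.62  2.04  4.36  1.39 -2.01]
-60 171 -1 [0.13 0.62 2.04 4.36 1.39 1.13]
-60 251 1 no
-60 251 -1 no
-30 171 1 [-0.09  0.51  2.35  3.59  1.32 -1.69]
-30 171 -1 [-0.09  0.51  2.35  3.59  1.32  1.45]
-30 251 1 [-0.09  0.
[... 520 characters left out ...]
66  1.96  1.37  1.69  2.08]
60 251 1 [-0.76  0.5   1.93  1.39  1.72 -0.87]
60 251 -1 [-0.76  0.5   1.93  1.39  1.72  2.27]
90 171 1 [-0.66  0.82  1.58  1.05  1.99 -0.94]
90 171 -1 [-0.66  0.82  1.58  1.05  1.99  2.2 ]
90 251 1 [-0.66  0.7   1.55  1.12  2.06 -0.8 ]
90 251 -1 [-0.66  0.7   1.55  1.12  2.06  2.34]
120 171 1 [-0.51  0.99  1.21  0.79  2.34 -0.96]
120 171 -1 [-0.51  0.99  1.21  0.79  2.34  2.18]
120 251 1 [-0.51  0.89  1.18  0.89  2.43 -0.82]
120 251 -1 [-0.51  0.89  1.18  0.89  2.43  2.32]
150 171 1 [-0.35  1.12  0.93  0.36  2.64 -1.25]
150 171 -1 [-0.35  1.12  0.93  0.36  2.64  1.89]
150 251 1 [-0.35  1.03  0.89  0.46  2.75 -1.14]
150 251 -1 [-0.35  1.03  0.89  0.46  2.75  2.  ]
```

The kinematic fit is good to about 1 mm. Next I'll square the tool above the cylinder and look with the wrist camera.

```bash
cat > plan.py <<'E'
from h import *
import kin,json
def Rs(s):return R.from_quat(np.roll(s["ee_rot"],-1))
def poses_rows(P,op):
    # P list of (x,Rot); relative rows
    rows=[]
    x,r=P[0]
    for X,Q in P[1:]:
        d=r.inv().apply(X-x)/50;w=(r.inv()*Q).as_rotvec()/.15
        v=np.round(np.r_[d,w],2);rows.append([op]+[float(a)+0 for a in v]);
        x=x+r.apply(v[:3]*50);r=r*R.from_rotvec(v[3:]*.15)
    return rows,(x,r)
def cart(x0,r0,x1,r1,op,n=None):
    w=(r0.inv()*r1).as_rotvec();N=n or int(np.ceil(max(np.linalg.norm(x1-x0)/48,np.abs(w).max()/.145,1)))
    P=[(x0+(x1-x0)*i/N,r0*R.from_rotvec(w*i/N)) for i in range(N+1)]
    return poses_rows(P,op)
def show(rows):
    for i in range(0,len(rows),8):print(json.dumps([rows[i:i+8]]))
def down(ang):  # tool x at world angle ang(deg), z down
    a=np.radians(ang);x=np.array([np.cos(a),np.sin(a),0]);z=np.array([0,0,-1.]);return R.from_matrix(np.c_[x,np.cross(z,x),z])
E
python3 - <<'E'
from plan import *
s=sense();rows,_=cart(s["eef_pos"],Rs(s),np.array([517,-353,225.]),down(88),1);show(rows)
B=kin.fit();print(kin.ik(np.array([517,-353,225.]),down(88).as_matrix(),B,s["joints"]))
E
```

```text
[[[1, -0.01, 0.02, 0.05, -0.1, -0.4, -0.85], [1, -0.02, 0.01, 0.06, -0.09, -0.41, -0.84], [1, -0.01, 0.01, 0.05, -0.1, -0.4, -0.85], [1, 0.0, 0.01, 0.06, -0.09, -0.4, -0.85], [1, -0.01, 0.0, 0.06, -0.1, -0.41, -0.84], [1, 0.0, 0.01, 0.06, -0.1, -0.4, -0.85], [1, 0.0, 0.0, 0.05, -0.09, -0.4, -0.85]]]
(array([-7.86185229e-01,  5.48280056e-01,  1.20436586e+00, -1.74355325e-17,
        1.38894674e+00, -7.51278644e-01]), np.float64(1.3942748139565835e-26))
```

arm_command:
  steps:
    - [[1,-0.01,0.02,0.05,-0.1,-0.4,-0.85],[1,-0.02,0.01,0.06,-0.09,-0.41,-0.84],[1,-0.01,0.01,0.05,-0.1,-0.4,-0.85],[1,0,0.01,0.06,-0.09,-0.4,-0.85],[1,-0.01,0,0.06,-0.1,-0.41,-0.84],[1,0,0.01,0.06,-0.1,-0.4,-0.85],[1,0,0,0.05,-0.09,-0.4,-0.85],[1,0,0,0,0,0,0]]

```text
time_s: 2.72
eef_pos: [518.8, -350.8, 226.1]
ee_rot: [0.0, 0.717, 0.697, 0.0]
force: [0.6, -0.9, -0.0]
grip_width: 0.999
grip_force: 0.0
```

```bash
python3 log.py; python3 - <<'E'
from h import *
C=cam("wrist");im=capture("wrist");save("w1.png",im)
print(proj(C,[521.2,-231.8,14]),proj(C,[515.1,-404.8,22.5]))
E
```

```text
2.725 [-0.781  0.553  1.192  0.     1.396 -0.753] [ 518.8 -350.8  226.1] [ 0.6 -0.9 -0. ] 0.9986882764387907
[277.7678492   49.29832182] [276.63411182 234.00601693]
```

View pics/w1.png

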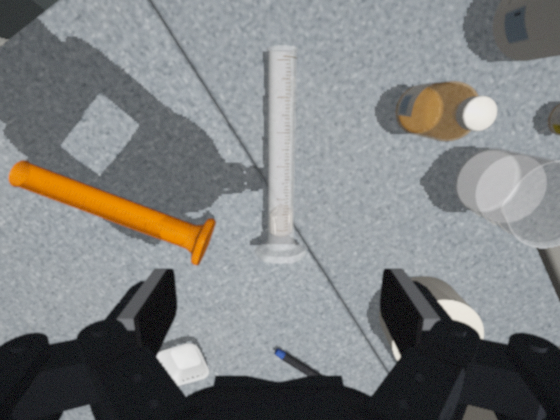

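The wrist view shows the cylinder upright in the picture, mouth centre at about (282,49) and tube at (281,225), with its foot edge near (283,262). The orange look-alike is off to the left. The tool is between the bottles with clear room.

```bash
python3 - <<'E'
from plan import *
s=sense();C=cam("wrist",s)
m=onz(C,282,49,14);t=onz(C,281,225,22);print(m,t)
top=cam("top");print(proj(top,m),proj(top,t))
a=np.degrees(np.arctan2(m[1]-t[1],m[0]-t[0]));print(a)
u=(m-t)[:2];u/=np.linalg.norm(u)
g=m[:2]-u*121+[-1,0];print("grasp",g)
r1,e=cart(s["eef_pos"],Rs(s),np.array([*g,70]),down(88.5),1,6);r2,e=cart(e[0],e[1],np.array([*g,17.]),down(88.5),1,4);show(r1+r2)
E
```

```text
[ 525.16790669 -231.94046405   14.        ] [ 519.62697589 -395.66933651   22.        ]
[317.74618251 235.14279148] [382.7302662  237.32667007]
88.06172956074494
grasp [ 520.07535407 -352.87123356]
[[[1, -0.01, 0.0, 0.52, 0.0, 0.0, -0.01], [1, 0.0, 0.01, 0.52, 0.0, 0.0, 0.0], [1, -0.01, 0.0, 0.52, 0.0, 0.0, -0.01], [1, 0.0, 0.01, 0.52, 0.0, 0.0, 0.0], [1, -0.01, 0.0, 0.52, 0.0, 0.0, -0.01], [1, 0.0, 0.01, 0.52, 0.01, -0.01, 0.0], [1, 0.0, 0.0, 0.27, 0.0, 0.0, 0.0], [1, 0.0, 0.0, 0.26, 0.0, 0.0, 0.0]]]
[[[1, 0.0, 0.0, 0.27, 0.0, 0.0, 0.0], [1, 0.0, 0.0, 0.26, 0.0, 0.0, 0.0]]]
```

arm_command:
  steps:
    - [[1,-0.01,0,0.52,0,0,-0.01],[1,0,0.01,0.52,0,0,0],[1,-0.01,0,0.52,0,0,0],[1,0,0.01,0.52,0,0,0],[1,-0.01,0,0.52,0,0,0],[1,0,0.01,0.52,0,0,0],[1,0,0,0.27,0,0,0],[1,0,0,0.26,0,0,0]]
  squeeze: 45

```text
time_s: 3.78
eef_pos: [520.2, -353.5, 42.7]
ee_rot: [0.0, 0.717, 0.697, 0.001]
force: [0.3, 0.3, 0.0]
grip_width: 1.001
grip_force: 0.0
```

arm_command:
  steps:
    - [[1,0,0,0.27,0,0,0],[1,0,0,0.26,0,0,0],[1,0,0,0,0,0,0]]

```text
time_s: 4.15
eef_pos: [519.6, -352.8, 15.3]
ee_rot: [-0.001, 0.717, 0.697, 0.001]
force: [-0.3, -0.0, 0.5]
grip_width: 0.999
grip_force: 0.0
```

arm_command:
  steps:
    - [[0.6,0,0,-0.06,0,0,0],[0,0,0,0,0,0,0],[0,0,0,0,0,0,0],[0,0,0,0,0,0,0],[0,0,0,0,0,0,0],[0,0,0,0,0,0,0]]

```text
time_s: 4.9
eef_pos: [520.1, -353.2, 19.7]
ee_rot: [-0.0, 0.717, 0.697, 0.001]
force: [-1.0, 1.1, 5.7]
grip_width: 0.294
grip_force: 44.2
```

```bash
cat > flip.py <<'E'
from plan import *
B=kin.fit();s=sense();q0=s["joints"]
x0,r0=s["eef_pos"],Rs(s)
x1=x0+[0,0,235];r1c,e=cart(x0,r0,x1,r0,0)
q1,c=kin.ik(e[0],e[1].as_matrix(),B,q0);print(c,q1)
a=np.radians(30);z=np.array([np.cos(a),np.sin(a),0]);x=np.array([0,0,-1.])
RF=R.from_matrix(np.c_[x,np.cross(z,x),z])*R.from_euler('y',2.9,degrees=True)
seat=np.array([538.2,-32.6]);xt=np.r_[seat,280]+5*z
q2,c=kin.ik(xt,RF.as_matrix(),B,[-.74,.2,2.2,1.86,1.4,1.9]);print(c,q2.round(2))
N=20;P=[]
for i in range(N+1):
    X,M=kin.fk(q1+(q2-q1)*(i/N),*B[1:]);P.append((X,R.from_matrix(M)))
P[0]=e
rows,e2=poses_rows(P,0);print(np.abs(np.array(rows)[:,1:]).max());print([ (p[0][2].round(),(p[0]+121*p[1].apply([1,0,.05]))[2].round(), (p[0]-75*p[1].apply([1,0,.05]))[2].round()) for p in P[::3]])
show(r1c);show(rows);print(e2[0],xt)
E
python3 flip.py
```

```text
2.21595837398885e-26 [-0.78382152  0.54641942  1.12959574  0.00237895  1.46585444 -0.75640858]
1.1597947541126935e-26 [-0.74  0.22  2.22  1.78  1.33  2.25]
1.39
[(np.float64(255.0), np.float64(249.0), np.float64(258.0)), (np.float64(231.0), np.float64(259.0), np.float64(214.0)), (np.float64(225.0), np.float64(274.0), np.float64(194.0)), (np.float64(231.0), np.float64(270.0), np.float64(208.0)), (np.float64(246.0), np.float64(240.0), np.float64(250.0)), (np.float64(263.0), np.float64(198.0), np.float64(303.0)), (np.float64(276.0), np.float64(165.0), np.float64(345.0))]
[[[0, 0.0, 0.0, -0.94, 0.0, 0.0, 0.0], [0, 0.0, 0.0, -0.94, 0.0, 0.0, 0.0], [0, 0.01, 0.0, -0.94, 0.0, 0.0, 0.0], [0, 0.0, 0.01, -0.94, 0.0, 0.0, 0.0], [0, 0.0, 0.0, -0.94, 0.0, 0.0, 0.0]]]
[[[0, 0.54, 0.08, 0.2, -0.21, 0.59, 1.06], [0, 0.53, -0.02, 0.2, -0.11, 0.61, 1.09], [0, 0.5, -0.12, 0.21, -0.02, 0.62, 1.12], [0, 0.45, -0.19, 0.22, 0.07, 0.6, 1.14], [0, 0.39, -0.27, 0.22, 0.15, 0.59, 1.16], [0, 0.31, -0.31, 0.21, 0.23, 0.55, 1.19], [0, 0.24, -0.35, 0.21, 0.29, 0.51, 1.22], [0, 0.15, -0.36, 0.21, 0.36, 0.46, 1.24]]]
[[[0, 0.07, -0.36, 0.19, 0.41, 0.4, 1.26], [0, 0.0, -0.33, 0.19, 0.45, 0.35, 1.28], [0, -0.07, -0.3, 0.17, 0.48, 0.28, 1.29], [0, -0.11, -0.26, 0.15, 0.5, 0.22, 1.32], [0, -0.15, -0.2, 0.13, 0.51, 0.16, 1.33], [0, -0.17, -0.15, 0.11, 0.52, 0.09, 1.35], [0, -0.17, -0.09, 0.08, 0.53, 0.04, 1.35], [0, -0.16, -0.04, 0.05, 0.52, -0.02, 1.37]]]
[[[0, -0.13, 0.0, 0.03, 0.51, -0.07, 1.37], [0, -0.11, 0.03, -0.01, 0.49, -0.13, 1.38], [0, -0.07, 0.04, -0.04, 0.48, -0.17, 1.38], [0, -0.03, 0.05, -0.07, 0.46, -0.23, 1.39]]]
[542.50162299 -29.93388898 279.75889749] [542.53012702 -30.1        280.        ]
```

arm_command:
  steps:
    - [[0,0,0,-0.3,0,0,0],[0,0,0,-0.94,0,0,0],[0,0,0,-0.94,0,0,0],[0,0,0,-0.94,0,0,0],[0,0,0,-0.94,0,0,0],[0,0,0,-0.64,0,0,0],[0,0,0,0,0,0,0]]

```text
time_s: 5.78
eef_pos: [520.1, -354.0, 257.1]
ee_rot: [0.002, 0.717, 0.697, 0.001]
force: [0.8, 0.4, -1.7]
grip_width: 0.298
grip_force: 44.6
```

```bash
sed -i 's/^x1=.*/x1=x0;e=(x0,r0);r1c=[]/;s/N=20/N=30/' flip.py; python3 flip.py
```

```text
2.226751910873038e-26 [-0.78495939  0.5439842   1.12716318  0.0024272   1.46618798 -0.75750287]
1.1597947541126935e-26 [-0.74  0.22  2.22  1.78  1.33  2.25]
0.93
[(np.float64(257.0), np.float64(251.0), np.float64(261.0)), (np.float64(239.0), np.float64(256.0), np.float64(229.0)), (np.float64(229.0), np.float64(266.0), np.float64(206.0)), (np.float64(226.0), np.float64(275.0), np.float64(196.0)), (np.float64(229.0), np.float64(275.0), np.float64(201.0)), (np.float64(237.0), np.float64(264.0), np.float64(220.0)), (np.float64(247.0), np.float64(241.0), np.float64(250.0)), (np.float64(258.0), np.float64(213.0), np.float64(286.0)), (np.float64(268.0), np.float64(185.0), np.float64(320.0)), (np.float64(276.0), np.float64(165.0), np.float64(345.0)), (np.float64(280.0), np.float64(159.0), np.float64(355.0))]
[[[0, 0.36, 0.05, 0.14, -0.15, 0.39, 0.71], [0, 0.36, 0.01, 0.14, -0.1, 0.4, 0.71], [0, 0.35, -0.03, 0.14, -0.07, 0.41, 0.73], [0, 0.33, -0.08, 0.15, -0.02, 0.41, 0.74], [0, 0.32, -0.11, 0.15, 0.01, 0.41, 0.75], [0, 0.29, -0.15, 0.15, 0.06, 0.4, 0.77], [0, 0.25, -0.17, 0.15, 0.09, 0.4, 0
[... 374 characters left out ...]
, 0.86]]]
[[[0, -0.07, -0.18, 0.11, 0.32, 0.16, 0.87], [0, -0.09, -0.16, 0.11, 0.34, 0.14, 0.88], [0, -0.1, -0.14, 0.09, 0.34, 0.11, 0.89], [0, -0.11, -0.11, 0.08, 0.35, 0.09, 0.89], [0, -0.11, -0.09, 0.07, 0.34, 0.05, 0.9], [0, -0.12, -0.06, 0.06, 0.35, 0.04, 0.91], [0, -0.11, -0.04, 0.05, 0.35, 0.0, 0.91], [0, -0.11, -0.01, 0.03, 0.34, -0.02, 0.91]]]
[[[0, -0.09, 0.0, 0.02, 0.35, -0.04, 0.92], [0, -0.08, 0.01, 0.01, 0.33, -0.07, 0.92], [0, -0.07, 0.02, -0.01, 0.33, -0.09, 0.92], [0, -0.04, 0.03, -0.02, 0.32, -0.11, 0.92], [0, -0.04, 0.04, -0.04, 0.31, -0.13, 0.92], [0, -0.01, 0.03, -0.06, 0.31, -0.16, 0.93]]]
[542.2731464  -30.1845163  279.82412001] [542.53012702 -30.1        280.        ]
```

arm_command:
  steps:
    - [[0,0.36,0.05,0.14,-0.15,0.39,0.71],[0,0.36,0.01,0.14,-0.1,0.4,0.71],[0,0.35,-0.03,0.14,-0.07,0.41,0.73],[0,0.33,-0.08,0.15,-0.02,0.41,0.74],[0,0.32,-0.11,0.15,0.01,0.41,0.75],[0,0.29,-0.15,0.15,0.06,0.4,0.77],[0,0.25,-0.17,0.15,0.09,0.4,0.77],[0,0.23,-0.2,0.15,0.13,0.38,0.79]]

```text
time_s: 6.78
eef_pos: [540.2, -211.7, 222.3]
ee_rot: [-0.172, 0.92, 0.305, 0.176]
force: [-0.1, 0.8, -0.6]
grip_width: 0.295
grip_force: 44.6
```

arm_command:
  steps:
    - [[0,0.19,-0.22,0.15,0.16,0.36,0.8],[0,0.16,-0.24,0.14,0.19,0.35,0.81],[0,0.12,-0.24,0.15,0.22,0.32,0.82],[0,0.08,-0.24,0.14,0.24,0.3,0.82],[0,0.05,-0.24,0.13,0.27,0.27,0.84],[0,0.01,-0.23,0.13,0.29,0.25,0.85],[0,-0.02,-0.22,0.13,0.3,0.22,0.86],[0,-0.04,-0.2,0.11,0.32,0.2,0.86]]

```text
time_s: 7.78
eef_pos: [552.1, -100.1, 236.7]
ee_rot: [-0.421, 0.872, -0.174, 0.178]
force: [-0.5, -0.4, -1.0]
grip_width: 0.294
grip_force: 44.6
```

arm_command:
  steps:
    - [[0,-0.07,-0.18,0.11,0.32,0.16,0.87],[0,-0.09,-0.16,0.11,0.34,0.14,0.88],[0,-0.1,-0.14,0.09,0.34,0.11,0.89],[0,-0.11,-0.11,0.08,0.35,0.09,0.89],[0,-0.11,-0.09,0.07,0.34,0.05,0.9],[0,-0.12,-0.06,0.06,0.35,0.04,0.91],[0,-0.11,-0.04,0.05,0.35,0,0.91],[0,-0.11,-0.01,0.03,0.34,-0.02,0.91]]

```text
time_s: 8.78
eef_pos: [553.4, -39.7, 265.2]
ee_rot: [0.614, -0.551, 0.565, -0.007]
force: [1.0, 0.1, -0.2]
grip_width: 0.296
grip_force: 44.7
```

arm_command:
  steps:
    - [[0,-0.09,0,0.02,0.35,-0.04,0.92],[0,-0.08,0.01,0.01,0.33,-0.07,0.92],[0,-0.07,0.02,-0.01,0.33,-0.09,0.92],[0,-0.04,0.03,-0.02,0.32,-0.11,0.92],[0,-0.04,0.04,-0.04,0.31,-0.13,0.92],[0,-0.01,0.03,-0.06,0.31,-0.16,0.93],[0,0,0,0,0,0,0],[0,0,0,0,0,0,0]]

```text
time_s: 9.78
eef_pos: [542.0, -30.0, 277.7]
ee_rot: [0.664, -0.187, 0.701, 0.179]
force: [0.7, 0.0, -1.0]
grip_width: 0.295
grip_force: 44.7
```

```bash
python3 log.py; python3 - <<'E'
from plan import *
s=sense();M=Rs(s).as_matrix();print(M.round(3))
a=capture("top");b=capture("side")
m=s["eef_pos"]+M@np.array([np.cos(.05)*121,0,-5+121*.05]);print("mouth est",m)
for n in("top","side"):
    C=cam(n);print(n,"mouth",proj(C,m),"foot",proj(C,m+[0,0,196]),"pegtip",proj(C,[538.2,-32.6,110]))
A=cv2.resize(a[160:280,170:290],None,fx=3.3,fy=3.3,interpolation=cv2.INTER_CUBIC)
Bm=cv2.resize(b[110:260,190:340],None,fx=2.64,fy=2.64,interpolation=cv2.INTER_CUBIC)
save("p2.png",np.hstack([A[:396],Bm[:396]]))
E
```

```text
9.775 [-0.748  0.287  2.166  1.771  1.341  2.247] [542.  -30.  277.7] [ 0.7  0.  -1. ] 0.2954524552169197
[[-0.048 -0.5    0.865]
 [-0.024  0.866  0.499]
 [-0.999  0.003 -0.053]]
mouth est [537.13003232 -32.28490969 156.95624002]
top mouth [235.25255838 229.71987899] foot [227.70910939 228.38298291] pegtip [236.82977263 229.52125968]
side mouth [256.58870552 184.80780046] foot [250.54027194 124.69030065] pegtip [258.20481816 196.70527499]
```

View pics/p2.png

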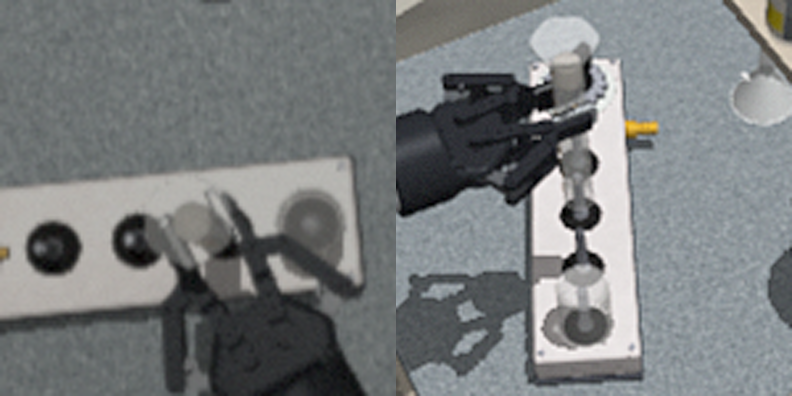

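The cylinder is inverted, foot uppermost. The foot is at about (229.7,229.1) in top and (254,125) in side, each within a few pixels of the prediction. The mouth is above peg 3. I'll magnify to measure the offset from the peg relatively.

```bash
python3 - <<'E'
from plan import *
a=capture("top");b=capture("side")
S=cv2.resize(b[108:218,232:288],None,fx=5.4,fy=5.4,interpolation=cv2.INTER_CUBIC)
A=cv2.resize(a[205:255,205:275],None,fx=7,fy=7,interpolation=cv2.INTER_CUBIC)
im=np.zeros((594,S.shape[1]+490,3),np.uint8);im[:,:S.shape[1]]=S;im[:350,S.shape[1]:]=A
print(S.shape);save("p3.png",im)
E
```

```text
(594, 302, 3)
```

View pics/p3.png

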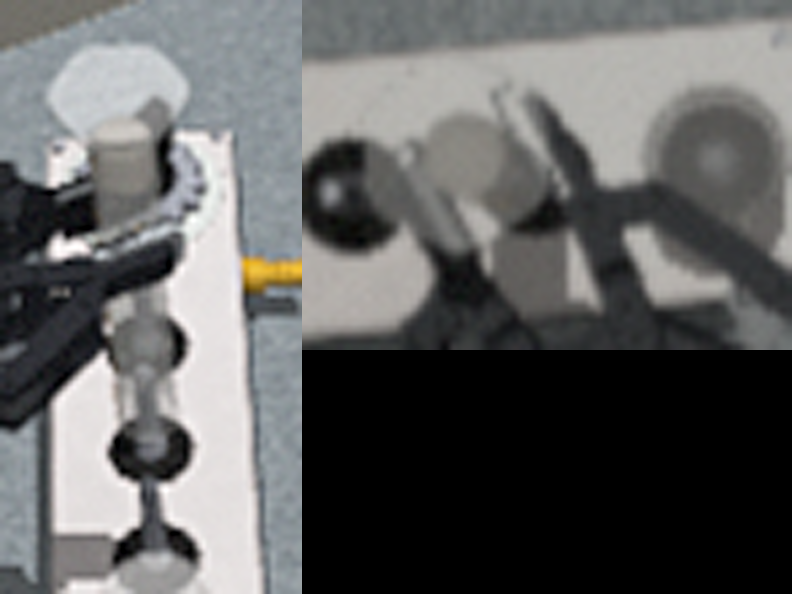

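Side: foot centre is near (253.9,124.3), lower tube near u 259, and peg 3's tip near (259.6,197.4). Top: the bore bottom is near (228.3,227.1). The tube is upright within about 1° and over the peg within about 2 mm, so I'll lower it to just above the peg and check again.

arm_command:
  steps:
    - [[0,0.25,0,0.01,0,0,0],[0,0.25,0,0.01,0,0,0],[0,0.15,0,0.01,0,0,0],[0,0.1,0,0.01,0,0,0],[0,0,0,0,0,0,0]]

```text
time_s: 10.6
eef_pos: [541.9, -29.7, 240.4]
ee_rot: [0.665, -0.186, 0.701, 0.18]
force: [-0.5, -0.3, -1.7]
grip_width: 0.296
grip_force: 44.7
```

```bash
python3 log.py; python3 - <<'E'
from plan import *
s=sense();M=Rs(s).as_matrix()
a=capture("top");b=capture("side")
m=s["eef_pos"]+M@np.array([np.cos(.05)*121,0,-5+121*.05]);print("mouth est",m)
for n in("top","side"):
    C=cam(n);print(n,"mouth",proj(C,m),"foot",proj(C,m+[0,0,196]),"pegtip",proj(C,[538.2,-32.6,110]),"seat",proj(C,[538.2,-32.6,50]))
S=cv2.resize(b[125:225,232:288],None,fx=5.9,fy=5.9,interpolation=cv2.INTER_CUBIC)
A=cv2.resize(a[205:255,208:275],None,fx=6.8,fy=6.8,interpolation=cv2.INTER_CUBIC)
im=np.zeros((590,S.shape[1]+A.shape[1],3),np.uint8);im[:S.shape[0],:S.shape[1]]=S[:590];im[:A.shape[0],S.shape[1]:]=A
print(S.shape,A.shape);save("p4.png",im)
E
```

```text
10.6 [-0.747  0.383  2.186  1.798  1.366  2.133] [541.9 -29.7 240.4] [-0.5 -0.3 -1.7] 0.2955761493513032
mouth est [537.09009042 -31.77754434 119.69497831]
top mouth [236.18895414 229.94139593] foot [229.11189763 228.69808951] pegtip [236.82977263 229.52125968] seat [238.50949162 229.84168451]
side mouth [257.53311369 194.05870462] foot [251.84925748 137.54132722] pegtip [258.20481816 196.70527499] seat [259.58564612 210.60876286]
(590, 330, 3) (340, 456, 3)
```

View pics/p4.png

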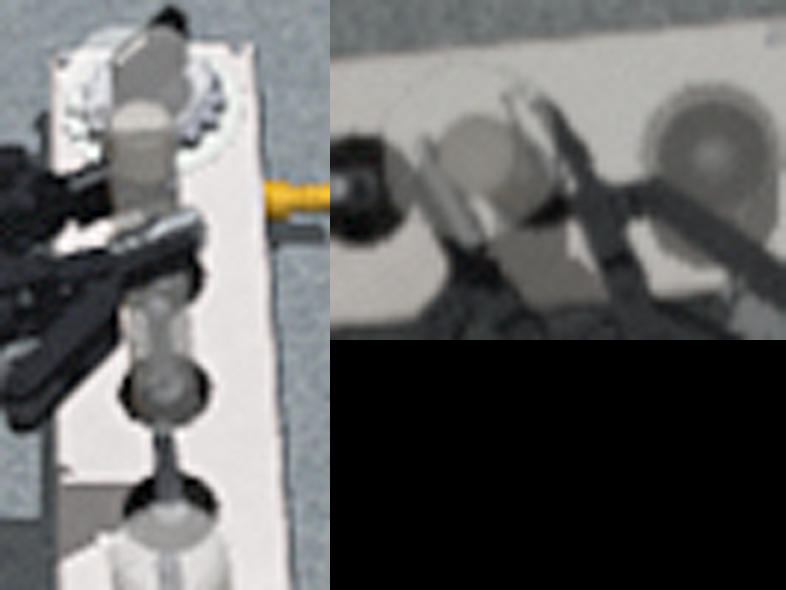

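arm_command:
  steps:
    - [[0,0,-0.035,-0.02,0,-0.16,0],[0,0.2,0,0.006,0,0,0],[0,0.2,0,0.006,0,0,0],[0,0,0,0,0,0,0]]

```text
time_s: 11.2
eef_pos: [541.8, -31.6, 219.6]
ee_rot: [0.673, -0.183, 0.693, 0.183]
force: [-0.0, 0.2, -1.0]
grip_width: 0.292
grip_force: 44.7
```

```bash
python3 log.py; python3 -c "
from h import *
s=sense();print(s['wrist_torque'],s['force'])"
```

```text
11.2 [-0.752  0.457  2.193  1.82   1.407  2.054] [541.8 -31.6 219.6] [-0.   0.2 -1. ] 0.2917247329281875
[-0.29447869  0.5527543   0.05265428] [-0.03297946  0.19431398 -0.95455351]
```

arm_command:
  steps:
    - [[0,0.2,0,0.006,0,0,0],[0,0.2,0,0.006,0,0,0],[0,0.1,0,0.003,0,0,0],[0,0,0,0,0,0,0]]

```text
time_s: 11.7
eef_pos: [541.9, -31.5, 195.1]
ee_rot: [0.673, -0.183, 0.693, 0.182]
force: [-0.5, -0.3, -0.7]
grip_width: 0.293
grip_force: 44.7
```

arm_command:
  steps:
    - [[0,0.12,0,0.004,0,0,0],[0,0.12,0,0.004,0,0,0],[0,0,0,0,0,0,0]]

```text
time_s: 12.08
eef_pos: [541.9, -31.4, 183.1]
ee_rot: [0.673, -0.183, 0.693, 0.182]
force: [-0.4, 0.8, -0.8]
grip_width: 0.294
grip_force: 44.7
```

arm_command:
  steps:
    - [[0,0.06,0,0.002,0,0,0],[0,0.06,0,0.002,0,0,0],[0,0,0,0,0,0,0]]

```text
time_s: 12.45
eef_pos: [541.9, -31.3, 177.4]
ee_rot: [0.673, -0.184, 0.693, 0.182]
force: [0.2, 0.4, -0.1]
grip_width: 0.297
grip_force: 44.7
```

```bash
python3 log.py; python3 -c "
from h import *
s=sense();print(s['wrist_torque'],s['force'])"
```

```text
12.45 [-0.751  0.578  2.194  1.838  1.439  1.932] [541.9 -31.3 177.4] [ 0.2  0.4 -0.1] 0.2968274699568567
[-0.3129548   0.57666285  0.01928087] [ 0.19799202  0.40129493 -0.10156778]
```

arm_command:
  steps:
    - [[0,0.06,0,0.002,0,0,0],[0,0.03,0,0.001,0,0,0],[0,0,0,0,0,0,0]]

```text
time_s: 12.82
eef_pos: [541.9, -31.3, 173.0]
ee_rot: [0.673, -0.184, 0.693, 0.182]
force: [0.2, 0.5, -1.2]
grip_width: 0.3
grip_force: 44.7
```

arm_command:
  steps:
    - [[0,0.03,0,0,0,0,0],[0,0,0,0,0,0,0]]

```text
time_s: 13.08
eef_pos: [542.0, -31.4, 172.5]
ee_rot: [0.674, -0.184, 0.692, 0.182]
force: [-0.4, 0.5, 5.3]
grip_width: 0.296
grip_force: 44.8
```

arm_command:
  steps:
    - [[0,0.03,0,0,0,0,0],[0,0,0,0,0,0,0]]

```text
time_s: 13.32
eef_pos: [542.2, -31.5, 172.3]
ee_rot: [0.675, -0.184, 0.691, 0.182]
force: [-1.5, 2.2, 14.4]
grip_width: 0.297
grip_force: 44.9
```

arm_command:
  steps:
    - [[0,-0.03,0,0,0,0,0],[0,0,0,0,0,0,0],[0.33,0,0,0,0,0,0],[0.36,0,0,0,0,0,0],[0.45,0,0,0,0,0,0],[0.65,0,0,0,0,0,0],[0.7,0,0,0,0,0,0],[0.7,0,0,0,0,0,0]]

```text
time_s: 14.32
eef_pos: [541.9, -31.3, 171.5]
ee_rot: [0.673, -0.184, 0.693, 0.182]
force: [-0.1, 0.2, -0.5]
grip_width: 0.699
grip_force: 0.0
```

```bash
python3 log.py; python3 - <<'E'
from plan import *
b=capture("side");a=capture("top")
S=cv2.resize(b[130:240,215:300],None,fx=5,fy=5,interpolation=cv2.INTER_CUBIC)
A=cv2.resize(a[200:265,125:180],None,fx=6,fy=6,interpolation=cv2.INTER_CUBIC)
im=np.zeros((550,S.shape[1]+A.shape[1],3),np.uint8);im[:,:S.shape[1]]=S;im[:A.shape[0],S.shape[1]:]=A
for n in("side","top"):
  C=cam(n);print(n,[proj(C,[538.2,-32.6,z]).round(1) for z in(50,226,246)])
print(S.shape);save("p5.png",im)
E
```

```text
14.325 [-0.751  0.595  2.193  1.84   1.443  1.916] [541.9 -31.3 171.5] [-0.1  0.2 -0.5] 0.6989229226764827
side [array([259.6, 210.6]), array([255.2, 165.9]), array([254.6, 160. ])]
top [array([238.5, 229.8]), array([233.1, 228.8]), array([232.3, 228.7])]
(550, 425, 3)
```

View pics/p5.png

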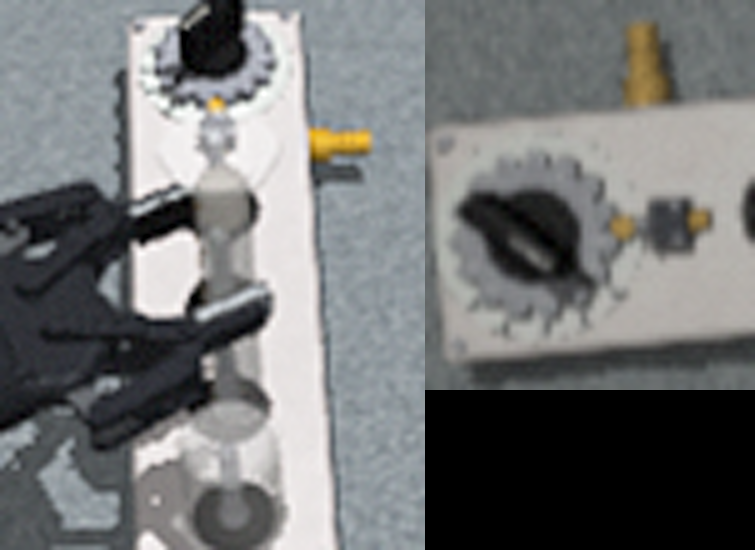

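The cylinder stands alone on seat 3 with the fingers clear. In the side crop its foot is near (259,161) and its lower end on the seat near (262,211). In the top view the knob wheel is near (143.4,239.3), with the bar running from upper left to lower right, nose at (152,246). I'll retreat straight back, then swing over to the knob.

arm_command:
  steps:
    - [[0.75,0,0,-0.3,0,0,0],[0.75,0,0,-0.6,0,0,0],[0.75,0,0,-0.8,0,0,0],[0.75,0,0,-0.8,0,0,0],[0.75,-0.5,0,-0.3,0,0,0],[0.75,-0.9,0,0,0,0,0],[0.75,-0.9,0,0,0,0,0],[0.75,0,0,0,0,0,0]]

```text
time_s: 15.42
eef_pos: [423.7, -100.0, 292.5]
ee_rot: [0.673, -0.186, 0.693, 0.18]
force: [0.2, 0.1, -0.4]
grip_width: 0.749
grip_force: 0.0
```

```bash
python3 log.py; cat > toknob.py <<'E'
from plan import *
B=kin.fit();s=sense();q1=s["joints"]
xt=np.array([514.5,200.5,230.]);rt=down(54)
q2,c=kin.ik(xt,rt.as_matrix(),B,[.15,.4,1.4,0,1.3,.8]);print(c,q2.round(2))
N=26;P=[]
for i in range(N+1):
    X,M=kin.fk(q1+(q2-q1)*(i/N),*B[1:]);P.append((X,R.from_matrix(M)))
off=np.array([538,-33.,200])
for X,r in P[::2]:
    pts=[X+r.apply([dx,dy,dz]) for dz in(14,-60,-130,-240) for dy in(-55,55) for dx in(0,80)]
    print(X.round(),min(p[2] for p in pts).round(),"near cyl",min((np.linalg.norm(p[:2]-off[:2])+max(0,p[2]-250)) for p in pts).round())
P[0]=(s["eef_pos"],Rs(s));rows,e=poses_rows(P,.85);print(np.abs(np.array(rows)[:,1:]).max());show(rows);print(e[0])
E
python3 toknob.py
```

```text
15.425 [-1.186  0.156  2.314  1.445  1.634  2.234] [ 423.7 -100.   292.5] [ 0.2  0.1 -0.4] 0.7491593585704103
4.6074857973455563e-26 [ 0.17  0.42  1.43 -0.    1.29  0.79]
[ 420. -100.  289.] 209.0 near cyl 136.0
[427. -68. 276.] 188.0 near cyl 105.0
[430. -38. 262.] 169.0 near cyl 75.0
[432. -12. 249.] 155.0 near cyl 45.0
[433.  12. 237.] 144.0 near cyl 25.0
[434.  32. 226.] 137.0 near cyl 37.0
[436.  49. 216.] 134.0 near cyl 21.0
[441.  66. 209.] 136.0 near cyl 61.0
[448.  82. 204.] 142.0 near cyl 34.0
[458.  99. 202.] 151.0 near cyl 50.0
[471. 118. 204.] 164.0 near cyl 94.0
[485. 141. 209.] 179.0 near cyl 117.0
[500. 168. 217.] 196.0 near cyl 161.0
[514. 200. 230.] 216.0 near cyl 202.0
0.83
[[[0.85, 0.2, 0.28, 0.17, -0.58, 0.3, -0.52], [0.85, 0.09, 0.24, 0.24, -0.59, 0.27, -0.54], [0.85, 0.07, 0.22, 0.24, -0.6, 0.24, -0.57], [0.85, 0.05, 0.2, 0.25, -0.6, 0.21, -0.58], [0.85, 0.03, 0.18, 0.24, -0.6, 0.17, -0.6], [0.85, 0.01, 0.16, 0.24, -0.59, 0.15, -0.62], [0.85, 0.0, 0.13, 0.24, -0.59, 0.12, -0.65], [0.85, -0.02, 0.1, 0.23, -0.59, 0.1, -0.66]]]
[[[0.85, -0.02, 0.07, 0.23, -0.57, 0
[... 173 characters left out ...]
5, 0.18, -0.53, 0.0, -0.74], [0.85, 0.0, -0.07, 0.17, -0.52, -0.02, -0.76], [0.85, 0.02, -0.11, 0.15, -0.5, -0.03, -0.77], [0.85, 0.03, -0.12, 0.13, -0.5, -0.04, -0.78]]]
[[[0.85, 0.06, -0.15, 0.11, -0.48, -0.05, -0.79], [0.85, 0.08, -0.17, 0.09, -0.47, -0.05, -0.8], [0.85, 0.11, -0.17, 0.06, -0.46, -0.06, -0.81], [0.85, 0.15, -0.19, 0.05, -0.45, -0.07, -0.81], [0.85, 0.18, -0.19, 0.01, -0.45, -0.06, -0.82], [0.85, 0.21, -0.19, -0.01, -0.44, -0.07, -0.82], [0.85, 0.25, -0.19, -0.04, -0.43, -0.07, -0.82], [0.85, 0.28, -0.18, -0.06, -0.43, -0.07, -0.83]]]
[[[0.85, 0.31, -0.15, -0.1, -0.43, -0.07, -0.82], [0.85, 0.34, -0.14, -0.12, -0.43, -0.07, -0.82]]]
[514.56794692 200.40365381 229.96949291]
```

```bash
python3 - <<'E'
s=open("toknob.py").read()
s=s.replace("N=26;P=[]","qw,c=kin.ik(np.array([340,-60,360.]),down(20).as_matrix(),B,[-.5,.1,1.4,.1,1.5,1.]);print(c,qw.round(2));N=30;P=[]")
s=s.replace("q1+(q2-q1)*(i/N)","pth(i/N)").replace("off=","off=",1)
s=s.replace("def","def").replace("B=kin.fit()","pth=lambda t:(q1+(qw-q1)*t/.6) if t<.6 else qw+(q2-qw)*(t-.6)/.4\nB=kin.fit()")
open("toknob.py","w").write(s)
E
python3 toknob.py
```

```text
4.6074857973455563e-26 [ 0.17  0.42  1.43 -0.    1.29  0.79]
8.736890687758686e-27 [-0.51 -0.07  1.67 -0.    1.54  0.71]
[ 420. -100.  289.] 209.0 near cyl 136.0
[414. -67. 284.] 192.0 near cyl 114.0
[403. -42. 278.] 182.0 near cyl 95.0
[390. -26. 274.] 181.0 near cyl 80.0
[376. -18. 273.] 190.0 near cyl 82.0
[363. -18. 276.] 207.0 near cyl 102.0
[353. -24. 286.] 233.0 near cyl 132.0
[346. -35. 302.] 266.0 near cyl 152.0
[342. -47. 327.] 303.0 near cyl 180.0
[340. -60. 360.] 346.0 near cyl 212.0
[380. -36. 346.] 332.0 near cyl 147.0
[418.  -4. 329.] 315.0 near cyl 98.0
[452.  37. 309.] 295.0 near cyl 104.0
[480.  85. 285.] 271.0 near cyl 102.0
[501. 140. 259.] 245.0 near cyl 136.0
[514. 200. 230.] 216.0 near cyl 202.0
0.93
[[[0.85, 0.12, 0.36, 0.07, -0.65, 0.38, -0.86], [0.85, 0.01, 0.3, 0.12, -0.66, 0.33, -0.88], [0.85, -0.03, 0.27, 0.11, -0.67, 0.29, -0.88], [0.85, -0.05, 0.24, 0.09, -0.67, 0.25, -0.9], [0.85, -0.08, 0.21, 0.07, -0.68, 0.22, -0.91], [0.85, -0.09, 0.17, 0.05, -0.67, 0.17, -0.92], [0.85, -0.1, 0.14, 0.02, -0.68, 0.14, -0.93], [0.85, -0.1, 0.12, -0.01, -0.67, 0.11, -0
[... 364 characters left out ...]
, -0.29, -0.63, -0.1, -0.88]]]
[[[0.85, -0.03, 0.07, -0.33, -0.63, -0.13, -0.86], [0.85, -0.04, 0.08, -0.36, -0.63, -0.16, -0.84], [0.85, 0.45, -0.07, 0.13, 0.0, 0.0, -0.33], [0.85, 0.47, -0.08, 0.15, 0.0, 0.0, -0.33], [0.85, 0.48, -0.11, 0.16, 0.0, 0.0, -0.33], [0.85, 0.49, -0.12, 0.18, 0.0, 0.01, -0.33], [0.85, 0.5, -0.15, 0.2, 0.0, 0.0, -0.33], [0.85, 0.51, -0.17, 0.21, 0.0, 0.0, -0.33]]]
[[[0.85, 0.52, -0.19, 0.22, 0.0, 0.0, -0.33], [0.85, 0.52, -0.21, 0.24, 0.0, 0.0, -0.33], [0.85, 0.54, -0.24, 0.26, 0.0, 0.0, -0.33], [0.85, 0.54, -0.26, 0.27, 0.0, 0.0, -0.33], [0.85, 0.54, -0.28, 0.28, 0.0, 0.0, -0.33], [0.85, 0.55, -0.3, 0.3, 0.0, 0.0, -0.33]]]
[514.45480907 200.3957167  230.05963456]
```

arm_command:
  steps:
    - [[0.85,0.12,0.36,0.07,-0.65,0.38,-0.86],[0.85,0.01,0.3,0.12,-0.66,0.33,-0.88],[0.85,-0.03,0.27,0.11,-0.67,0.29,-0.88],[0.85,-0.05,0.24,0.09,-0.67,0.25,-0.9],[0.85,-0.08,0.21,0.07,-0.68,0.22,-0.91],[0.85,-0.09,0.17,0.05,-0.67,0.17,-0.92],[0.85,-0.1,0.14,0.02,-0.68,0.14,-0.93],[0.85,-0.1,0.12,-0.01,-0.67,0.11,-0.93]]

```text
time_s: 16.42
eef_pos: [375.2, -17.8, 270.0]
ee_rot: [-0.448, 0.765, -0.46, -0.058]
force: [0.5, 0.6, 0.4]
grip_width: 0.847
grip_force: 0.0
```

arm_command:
  steps:
    - [[0.85,-0.09,0.08,-0.05,-0.66,0.08,-0.93],[0.85,-0.09,0.06,-0.07,-0.66,0.05,-0.93],[0.85,-0.08,0.04,-0.12,-0.66,0.02,-0.93],[0.85,-0.06,0.03,-0.14,-0.65,0,-0.93],[0.85,-0.06,0.03,-0.19,-0.65,-0.02,-0.92],[0.85,-0.04,0.03,-0.22,-0.64,-0.05,-0.91],[0.85,-0.03,0.03,-0.26,-0.64,-0.08,-0.9],[0.85,-0.03,0.05,-0.29,-0.63,-0.1,-0.88]]

```text
time_s: 17.42
eef_pos: [342.1, -48.0, 324.8]
ee_rot: [-0.099, 0.994, 0.049, 0.002]
force: [-0.0, 0.0, -0.1]
grip_width: 0.851
grip_force: 0.0
```

arm_command:
  steps:
    - [[0.85,-0.03,0.07,-0.33,-0.63,-0.13,-0.86],[0.85,-0.04,0.08,-0.36,-0.63,-0.16,-0.84],[0.85,0.45,-0.07,0.13,0,0,-0.33],[0.85,0.47,-0.08,0.15,0,0,-0.33],[0.85,0.48,-0.11,0.16,0,0,-0.33],[0.85,0.49,-0.12,0.18,0,0.01,-0.33],[0.85,0.5,-0.15,0.2,0,0,-0.33],[0.85,0.51,-0.17,0.21,0,0,-0.33]]

```text
time_s: 18.42
eef_pos: [452.2, 37.0, 305.3]
ee_rot: [-0.004, 0.948, 0.318, -0.002]
force: [-0.1, -0.5, -0.5]
grip_width: 0.848
grip_force: 0.0
```

arm_command:
  steps:
    - [[0.85,0.52,-0.19,0.22,0,0,-0.33],[0.85,0.52,-0.21,0.24,0,0,-0.33],[0.85,0.54,-0.24,0.26,0,0,-0.33],[0.85,0.54,-0.26,0.27,0,0,-0.33],[0.85,0.54,-0.28,0.28,0,0,-0.33],[0.85,0.55,-0.3,0.3,0,0,-0.33],[0.85,0,0,0,0,0,0],[0.85,0,0,0,0,0,0]]

```text
time_s: 19.42
eef_pos: [514.2, 200.1, 228.9]
ee_rot: [-0.003, 0.891, 0.454, -0.0]
force: [-0.4, 0.4, 0.1]
grip_width: 0.848
grip_force: 0.0
```

```bash
python3 log.py; python3 - <<'E'
from plan import *
s=sense();C=cam("wrist",s);w=capture("wrist");b=capture("side");save("wk.png",w)
print(Rs(s).as_matrix().round(3))
for k in((514.5,200.5,96),(514.5,200.5,56),(514.5,200.5,50)):print(proj(C,k))
S=cv2.resize(b[140:250,225:288],None,fx=3.8,fy=3.8,interpolation=cv2.INTER_CUBIC)
im=np.zeros((420,560+S.shape[1],3),np.uint8);im[:,:560]=w;im[:S.shape[0],560:]=S[:420];print(S.shape);save("p6.png",im)
E
```

```text
19.425 [0.156 0.385 1.44  0.006 1.319 0.783] [514.2 200.1 228.9] [-0.4  0.4  0.1] 0.8479146309100091
[[ 0.588  0.809 -0.004]
 [ 0.809 -0.588  0.006]
 [ 0.002 -0.006 -1.   ]]
[279.94039969 200.8518083 ]
[280.03659636 188.72337005]
[280.04900344 187.15909067]
(418, 239, 3)
```

View pics/p6.png

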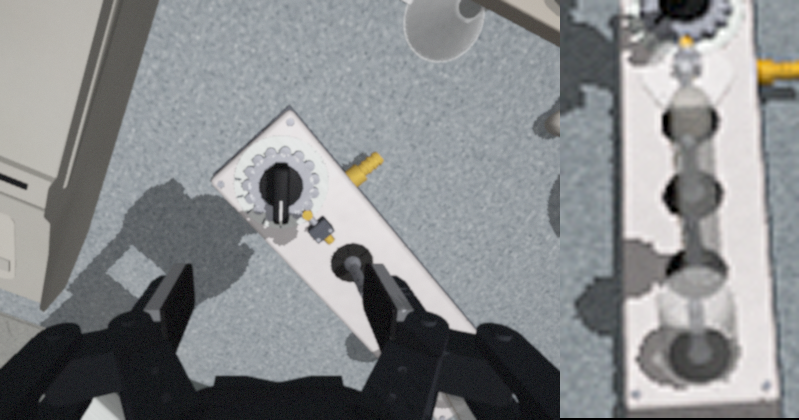

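In the wrist view the bar stands vertical, from (281,165) to (281,225), so it lines up with tool x. The wheel centre is at (281,187), against (280,188.7) predicted. The side crop shows the cylinder upright on seat 3 and the beaker on its peg. I'll descend on the knob.

arm_command:
  steps:
    - [[0.85,0.02,0.014,0.5,0,0,0],[0.85,0,0,0.6,0,0,0],[0.85,0,0,0.6,0,0,0],[0.85,0,0,0.5,0,0,0],[0.85,0,0,0.4,0,0,0],[0.85,0,0,0.34,0,0,0],[0.85,0,0,0,0,0,0]]
  squeeze: 60

```text
time_s: 20.4
eef_pos: [514.8, 201.5, 81.9]
ee_rot: [-0.004, 0.891, 0.454, -0.0]
force: [0.2, -0.6, 0.1]
grip_width: 0.857
grip_force: 0.0
```

arm_command:
  steps:
    - [[0.4,0,0,0,0,0,0],[0,0,0,0,0,0,0],[0,0,0,0,0,0,0],[0,0,0,0,0,0,0],[0,0,0,0,0,0,0],[0,0,0,0,0,0,0]]

```text
time_s: 21.15
eef_pos: [516.3, 201.4, 83.3]
ee_rot: [-0.002, 0.891, 0.454, 0.002]
force: [3.1, -3.7, 1.6]
grip_width: 0.142
grip_force: 61.1
```

```bash
cat > k.py <<'E'
from plan import *
s=sense();M=Rs(s).as_matrix();print(round(s["time_s"],2),"ang",np.degrees(np.arctan2(M[1,0],M[0,0])).round(2),"tz",s["wrist_torque"].round(3),s["force"].round(1),s["eef_pos"].round(1),s["grip_width"],s["grip_force"])
E
python3 k.py
```

```text
21.15 ang 53.96 tz [-0.676 -0.507 -0.262] [ 3.1 -3.7  1.6] [516.3 201.4  83.3] 0.142060218499484 61.05990171432495
```

arm_command:
  steps:
    - [[0,0,0.025,0,0,0,0],[0,0,0,0,0,0,0]]

```text
time_s: 21.4
eef_pos: [516.4, 201.3, 83.3]
ee_rot: [-0.003, 0.891, 0.454, 0.001]
force: [-1.5, -1.9, 6.1]
grip_width: 0.139
grip_force: 61.6
```

```bash
python3 k.py
```

```text
21.4 ang 53.96 tz [-0.173  0.204 -0.263] [-1.5 -1.9  6.1] [516.4 201.3  83.3] 0.13876773065755893 61.63764238357544
```

arm_command:
  steps:
    - [[0,0,0,0,0,0,0.4],[0,0,0,0,0,0,0]]

```text
time_s: 21.65
eef_pos: [516.4, 201.4, 83.3]
ee_rot: [-0.003, 0.904, 0.427, 0.001]
force: [-0.5, -1.2, 5.9]
grip_width: 0.139
grip_force: 61.6
```

```bash
python3 k.py
```

```text
21.65 ang 50.54 tz [-0.156  0.218  0.031] [-0.5 -1.2  5.9] [516.4 201.4  83.3] 0.1385865499315044 61.60098195075989
```

arm_command:
  steps:
    - [[0,0,0,0,0,0,0.6],[0,0,0,0,0,0,0]]

```text
time_s: 21.9
eef_pos: [516.3, 201.4, 83.3]
ee_rot: [-0.003, 0.923, 0.386, 0.001]
force: [-1.3, 0.1, 6.8]
grip_width: 0.142
grip_force: 61.6
```

```bash
python3 k.py
```

```text
21.9 ang 45.36 tz [0.037 0.201 0.032] [-1.3  0.1  6.8] [516.3 201.4  83.3] 0.14189219913931309 61.61691427230835
```

arm_command:
  steps:
    - [[0,0,0,0,0,0,0.8],[0,0,0,0,0,0,0]]

```text
time_s: 22.15
eef_pos: [516.3, 201.5, 83.3]
ee_rot: [-0.003, 0.944, 0.329, 0.0]
force: [-1.5, -0.4, 5.3]
grip_width: 0.141
grip_force: 61.6
```

```bash
python3 k.py
```

```text
22.15 ang 38.47 tz [0.063 0.265 0.047] [-1.5 -0.4  5.3] [516.3 201.5  83.3] 0.14061558820213857 61.62328362464905
```

arm_command:
  steps:
    - [[0,0,0,0,0,0,0.4],[0,0,0,0,0,0,0]]

```text
time_s: 22.4
eef_pos: [516.2, 201.5, 83.3]
ee_rot: [-0.004, 0.954, 0.301, 0.0]
force: [-2.6, 0.2, 6.0]
grip_width: 0.139
grip_force: 61.7
```

```bash
python3 k.py
```

```text
22.4 ang 35.06 tz [ 0.083  0.248 -0.036] [-2.6  0.2  6. ] [516.2 201.5  83.3] 0.13877690204671392 61.67633414268494
```

arm_command:
  steps:
    - [[0,0,0,0,0,0,0.3],[0,0,0,0,0,0,0]]

```text
time_s: 22.65
eef_pos: [516.2, 201.6, 83.3]
ee_rot: [-0.004, 0.96, 0.28, 0.0]
force: [-2.3, 0.7, 6.2]
grip_width: 0.142
grip_force: 61.7
```

```bash
python3 k.py
```

```text
22.65 ang 32.49 tz [0.144 0.225 0.007] [-2.3  0.7  6.2] [516.2 201.6  83.3] 0.14172711043123787 61.66353106498718
```

arm_command:
  steps:
    - [[0,0,0,0,0,0,0.3],[0,0,0,0,0,0,0]]

```text
time_s: 22.9
eef_pos: [516.2, 201.6, 83.3]
ee_rot: [-0.004, 0.966, 0.258, 0.0]
force: [-2.6, 0.4, 6.5]
grip_width: 0.143
grip_force: 61.7
```

```bash
python3 k.py
```

```text
22.9 ang 29.91 tz [ 0.195  0.326 -0.168] [-2.6  0.4  6.5] [516.2 201.6  83.3] 0.14275979672701514 61.66919231414795
```

arm_command:
  steps:
    - [[0,0,0,0,0,0,0.3],[0,0,0,0,0,0,0]]

```text
time_s: 23.15
eef_pos: [516.2, 201.7, 83.3]
ee_rot: [-0.004, 0.972, 0.236, 0.0]
force: [-1.8, 0.8, 6.7]
grip_width: 0.141
grip_force: 61.7
```

```bash
python3 k.py
```

```text
23.15 ang 27.36 tz [0.233 0.27  0.069] [-1.8  0.8  6.7] [516.2 201.7  83.3] 0.14084617760423387 61.65226221084595
```

arm_command:
  steps:
    - [[0,0,0,0,0,0,0.3],[0,0,0,0,0,0,0]]

```text
time_s: 23.4
eef_pos: [516.2, 201.7, 83.3]
ee_rot: [-0.004, 0.977, 0.214, -0.0]
force: [-2.9, 1.4, 5.1]
grip_width: 0.141
grip_force: 61.7
```

```bash
python3 k.py
```

```text
23.4 ang 24.77 tz [0.271 0.264 0.067] [-2.9  1.4  5.1] [516.2 201.7  83.3] 0.14112832353660948 61.67212128639221
```

Click 1 shows as the torque dip at about 29.9°, as expected. On to the second.

arm_command:
  steps:
    - [[0,0,0,0,0,0,0.6],[0,0,0,0,0,0,0.6],[0,0,0,0,0,0,0.6],[0,0,0,0,0,0,0]]

```text
time_s: 23.9
eef_pos: [516.1, 201.9, 83.3]
ee_rot: [-0.004, 0.997, 0.081, -0.001]
force: [-2.2, 2.2, 5.9]
grip_width: 0.138
grip_force: 61.6
```

```bash
python3 k.py
```

```text
23.9 ang 9.25 tz [0.49  0.271 0.065] [-2.2  2.2  5.9] [516.1 201.9  83.3] 0.13837875410823575 61.57999813556671
```

arm_command:
  steps:
    - [[0,0,0,0,0,0,0.3],[0,0,0,0,0,0,0]]

```text
time_s: 24.15
eef_pos: [516.1, 202.0, 83.3]
ee_rot: [-0.004, 0.998, 0.058, -0.001]
force: [-3.0, 3.1, 6.1]
grip_width: 0.14
grip_force: 61.6
```

```bash
python3 k.py
```

```text
24.15 ang 6.71 tz [ 0.561  0.296 -0.046] [-3.   3.1  6.1] [516.1 202.   83.3] 0.14041029650542305 61.62835657596588
```

arm_command:
  steps:
    - [[0,0,0,0,0,0,0.2],[0,0,0,0,0,0,0]]

```text
time_s: 24.4
eef_pos: [516.1, 202.0, 83.3]
ee_rot: [-0.004, 0.999, 0.044, -0.001]
force: [-1.9, 3.2, 4.9]
grip_width: 0.143
grip_force: 61.6
```

```bash
python3 k.py
```

```text
24.4 ang 5.02 tz [0.606 0.208 0.132] [-1.9  3.2  4.9] [516.1 202.   83.3] 0.14309882918758177 61.568108797073364
```

arm_command:
  steps:
    - [[0,0,0,0,0,0,0.2],[0,0,0,0,0,0,0]]

```text
time_s: 24.65
eef_pos: [516.2, 202.0, 83.3]
ee_rot: [-0.004, 1.0, 0.029, -0.001]
force: [-2.1, 2.6, 6.4]
grip_width: 0.14
grip_force: 61.6
```

```bash
python3 k.py
```

```text
24.65 ang 3.31 tz [0.608 0.21  0.161] [-2.1  2.6  6.4] [516.2 202.   83.3] 0.1404864231513022 61.570372581481934
```

arm_command:
  steps:
    - [[0,0,0,0,0,0,0.2],[0,0,0,0,0,0,0]]

```text
time_s: 24.9
eef_pos: [516.2, 202.1, 83.3]
ee_rot: [-0.004, 1.0, 0.014, -0.001]
force: [-2.3, 4.3, 6.8]
grip_width: 0.139
grip_force: 61.6
```

```bash
python3 k.py
```

```text
24.9 ang 1.58 tz [0.588 0.206 0.119] [-2.3  4.3  6.8] [516.2 202.1  83.3] 0.1388228565932668 61.569557189941406
```

arm_command:
  steps:
    - [[0,0,0,0,0,0,0.2],[0,0,0,0,0,0,0]]

```text
time_s: 25.15
eef_pos: [516.2, 202.1, 83.3]
ee_rot: [-0.004, 1.0, -0.001, -0.001]
force: [-1.8, 3.8, 6.1]
grip_width: 0.136
grip_force: 61.6
```

```bash
python3 k.py
```

```text
25.15 ang -0.14 tz [0.665 0.204 0.082] [-1.8  3.8  6.1] [516.2 202.1  83.3] 0.1364958793218699 61.56167685985565
```

Click 2 is at about 5.7° (torque jump from -0.05 to 0.13), so click 3 should come at about -18.3°.

arm_command:
  steps:
    - [[0,0,-0.02,0,0,0,0.6],[0,0,0,0,0,0,0.6],[0,0,0,0,0,0,0.6],[0,0,0,0,0,0,0]]

```text
time_s: 25.65
eef_pos: [516.2, 202.5, 83.3]
ee_rot: [-0.003, 0.991, -0.136, -0.001]
force: [-3.1, 0.8, 5.4]
grip_width: 0.139
grip_force: 61.7
```

```bash
python3 k.py
```

```text
25.65 ang -15.67 tz [-0.047  0.151 -0.018] [-3.1  0.8  5.4] [516.2 202.5  83.3] 0.13888565511184572 61.67118787765503
```

arm_command:
  steps:
    - [[0,0,0,0,0,0,0.2],[0,0,0,0,0,0,0]]

```text
time_s: 25.9
eef_pos: [516.2, 202.5, 83.3]
ee_rot: [-0.003, 0.989, -0.151, -0.001]
force: [-2.1, 0.6, 5.2]
grip_width: 0.142
grip_force: 61.6
```

```bash
python3 k.py
```

```text
25.9 ang -17.33 tz [ 0.035  0.119 -0.035] [-2.1  0.6  5.2] [516.2 202.5  83.3] 0.14184790440534206 61.618841886520386
```

arm_command:
  steps:
    - [[0,0,0,0,0,0,0.15],[0,0,0,0,0,0,0]]

```text
time_s: 26.15
eef_pos: [516.3, 202.5, 83.3]
ee_rot: [-0.003, 0.987, -0.162, -0.001]
force: [-2.1, 0.1, 6.2]
grip_width: 0.14
grip_force: 61.6
```

```bash
python3 k.py
```

```text
26.15 ang -18.61 tz [-0.024  0.131  0.066] [-2.1  0.1  6.2] [516.3 202.5  83.3] 0.14013584623959152 61.5814483165741
```

arm_command:
  steps:
    - [[0,0,0,0,0,0,0.08],[0,0,0,0,0,0,0],[0,0,0,0,0,0,0]]

```text
time_s: 26.52
eef_pos: [516.3, 202.5, 83.3]
ee_rot: [-0.003, 0.986, -0.167, -0.001]
force: [-1.9, 0.6, 5.5]
grip_width: 0.134
grip_force: 61.6
```

```bash
python3 k.py
```

```text
26.52 ang -19.26 tz [-0.004  0.096  0.232] [-1.9  0.6  5.5] [516.3 202.5  83.3] 0.13447042831948788 61.57556891441345
```

The torque rose sharply at -19°, so the knob is in the third notch, about 73° from closed. It is still gripped. Handing in.

```bash
python3 -c "
from rig import *
print(finish_job())"
```

```text
the job is handed in; nothing more can be done
None
```

I stood the cylinder upside down on peg 3's seat and let it go. The knob is gripped and held at about 73°, the third click (72°), and the job was handed in at 26.5 s; the beaker and bottles were left alone.

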